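Put a polished specimen into the dry box

ROBOT

A 7-joint arm with a two-finger parallel gripper is mounted at the origin on a cart in front of the work surface, level with it; the furniture and walls round the work are solid. World frame = base frame: x ahead of the robot, y to its left, z up, the work surface at z = 0. Lengths are in m, angles in rad, forces in N, time in s.
With the tool pointing down it reaches from about 0.35 to 0.9 m from the base axis. Payload 8.1 kg.
Tool frame: the origin (TCP) lies on the centre line of the jaws, within the pads' length; the fingertips stand 19 mm ahead of it and the grasp point (between the pads) is the TCP; z points along the fingers, y is the direction in which the jaws open and shut (so a half turn about z gives the same grasp; the last joint's range is limited). The gripper opens to 92 mm and grips with 3 to 60 N. Pads are 19 mm wide; open, the fingers measure 130 mm over their backs; the gripper's body (75 mm by 190 mm) begins 47 mm behind the grasp point.
Start: joints at [1.241, 0.434, 0.025, 1.573, -0.012, 1.134, -0.075], TCP at [0.141, -0.609, 0.246] pointing down, gripper open.
Joint ranges: [-2.62, 2.62], [-0.44, 2.09], [-1.27, 1.32], [0.08, 2.57], [-1.32, 4.46], [0.12, 2], [-2.74, 2.74]. Speed limits (rad/s): [2.22, 2.22, 3.01, 3.01, 3.14, 3.14, 3.14].

INTERFACE

Orientations are given as a rotation vector (axis times angle).
In Python, from cell import monitor, imaging, workorder, outline_of gives the robot as it stands.
- The arm moves only by the tool move_arm, never from a script. Its argument "series" is a list of rows, each a list of 6 numbers: the shift along the world's x, y, z in cm, then the turn, a rotation vector about the world's x, y, z in degrees. A call has 1 to 8 rows; each row shifts and turns the commanded pose from where the row before left it; what a row does not reach is not made up. A row lasts 1/10 s, in which the tool goes at most 50 mm and 8.59 degrees, less where a joint would pass 70% of its speed; a pose out of reach is approached as far as the arm can. A call with a gripper value outside its range is refused whole. "grip" is the opening, from 0 (shut) to 1 (fully open), set as the call begins (left out, the last holds). The fingers move at their own pace and stop on an object; "force" is the grip in N (left out, the last holds). Time passes only in rows, so rows that do not move let the fingers close. It gives the time, the measured TCP pose, the force and the opening at its end, in the units of the state.
- monitor.observe(): the state, without advancing time (a new reading comes with each control period).
- imaging.get_image(name): name is "scene" or "side" or "wrist"; returns a dict with "color" (400x640x3 uint8, red, green, blue), "fx", "fy", "cx", "cy" (pixels), "rvec" (rotation vector, rad) and "tvec" (3), from world to camera coordinates, as OpenCV has them; the wrist camera has in their place "mount" (4x4, takes a point from camera to tool coordinates, whose origin is the TCP and whose axes are the flange's). Camera axes: x right, y down, z forward; pixel columns grow to the right and rows downward; lengths in m; the calibration is good to about 2 mm. The wrist camera is an equidistant fisheye: a pixel r from the principal point sees the ray r / f radians off the axis. A picture is of the moment at which its call begins: read the wrist's pose just before it. There is no depth.
- workorder.sign_off(): hands the job in, once; it reports no verdict.
Trained networks look in the newest picture that a camera, given by its name, has taken for a name from the list of things; names that differ only in an ending like _2 or _b are one class to them, and where a whole thing is asked for, a point or a joint stands for the part that bears it (a point fixed in the world has none). Each returns a list of dicts, best first, with "p" (0 to 1); they miss things now and then, are a little off and sometimes report something else, mostly with a low value. They report only what shows in the picture. A call takes as long as a camera call. They do not tell look-alikes from the thing itself.
- outline_of(camera, thing): "mask" (400x640 bool, what is visible of it) and "rect" ([left, top, width, height] in pixels, round what is visible of it).
The state is a dict: "clock": time; "joints": joint angles; "dq": joint speeds; "joint_efforts": joint torques, N m; "position": TCP position; "ee_rot": TCP orientation; "force": force on the tool from outside, world axes, zero at the start; "ft_torque": the same for the moment, N m; "width": opening from 0.0 (shut) to 1.0 (fully open).
Only numpy, scipy, OpenCV 4.12 (cv2) and the standard library are available. Lean on these libraries where they do the work, as an engineer would, in place of code of your own. Each camera call takes 0.05 s, during which the arm holds its last target. There are 200 camera calls.

TASK

Put the loose specimen away in the dry box: press the latch paddle down just until it lets go, without forcing it against its stop, and let the sprung hatch swing fully open by itself, untouched. Stand the specimen flat in the empty pocket of the rack, then swing the hatch down and press it gently until the latch catches and keeps it shut. Leave the stored specimen and the other things where they are.

Things in the scene. Friction and masses are not known exactly. Their poses are not given: they have to be found in the camera images.
- dry_box: Dry box fixed on the worktop: white shell 156 x 204 x 50 mm, black latch nose 70 mm wide in front, glazed hatch on top. Origin on the worktop under it; x points from nose to hinge, y to the left as seen from the nose, z up. Shell: x -66 to +90, y -102 to +102 mm; nose to x -134; the deck that carries the rack is at z 50 mm.
- pad (a point): Point of the box over the latch, x -108, y 0, z 46.5 mm: where the middle of the ribbed black paddle top (54 mm wide along y) lies on average; its set screw puts it up to 4 mm higher or lower. Pressed down it yields from 2 to 4 N on and lets the hatch go at 5 to 8 N, after 4 to 7.5 mm; its hard stop is only about 1 mm beyond: never over 15 N. Hook 28 mm, hatch 46 mm behind.
- latch: Latch: paddle and hook in one, dark steel and black; origin on its pin, 38 mm behind the paddle's middle, at box x -70, y 0, z 38 mm. The hook, 86 mm high over the worktop, tips up to 10 mm towards the paddle when that is pressed; its tooth holds a wire bail in the middle of the hatch's front. Its sloped top gives way to the bail when the hatch comes down, then snaps over it.
- hatch: Hatch: grey frame with a clear window, 150 mm from hinge to front edge, 192 mm wide, 25 mm thick. Origin mid-way along the hinge line, box x +88, y 0, z 56 mm; axes as the box's when shut. A spring opens it and holds it open: 2 to 3 N on the front edge hold it down, 8 to 14 N down on it there, behind the latch, make it catch. At most 25 N on it.
- hatch_hinge (a joint): Angle of the hatch, rad: 0 shut and latched, grows as it opens, 1.66 fully open (standing upright, leaning slightly back), -0.007 pressed hard on the rim. Coming down it meets the latch at 0.10 to 0.06; the force it takes grows, then drops at about 0.02 as the latch gives way and snaps over just above 0.
- hatch_edge (a point): Middle of the upper (outer) side of the hatch's front edge: 150 mm from the hinge line, 25 mm above the hatch's underside. Turns with the hatch.
- seat (a point): Middle of the mouth of the empty pocket, the right-hand one as seen from the nose: box x -18, y -42, z 56 mm. Round, 34 mm across, 6 mm deep, flat floor, in a grey rack plate level with the box's rim, so nothing stands higher round it while the hatch is open but the stored specimen (11 mm) and a low desiccant cartridge 44 mm behind (4 mm).
- specimen_center (a point): Centre of the loose specimen to put away: a metal sample moulded in dark resin, a plain cylinder 30 mm across and 21 mm high, standing on the worktop; z along its axis. Standing in the pocket, this point is 4.5 mm above the pocket's mouth.
- stored_specimen: Specimen 30 mm across and 17 mm high that already stands in the left-hand pocket, 84 mm from the empty one. Origin at the centre of its underside.
- loupe: Loupe on the worktop, a tapered black cup 36 mm across and 32 mm high. Origin at the centre of its underside.
- indenter: Indenter on the worktop, a pointed metal piece 22 mm across and 39 mm high. Origin at the centre of its underside.
Things that resemble listed ones, but are neither listed nor needed, are in the scene too. Of the things that look like the part that bears specimen_center, the largest one is meant.

How it is judged:
By the outcome, as a careful person would: the job done as asked, in the order asked, and still so for the second after the job is handed in, with the robot touching nothing.
It also fails if it takes over 69 s, if anything falls off the work surface, if the arm or the gripper's body presses on something with over 40 N, if the wrist force passes 120 N, or if a joint passes its speed limit or range.

## Working session

There is one attempt and no reset: what is moved stays moved. The work goes in short steps, Python scripts to look and compute and a tool call to move; the robot and the scene stay as the last step left them, time stands still between calls to the robot, and variables do not carry over. Pictures are saved under pics/ and viewed, about 8 in all and at most 12, crops included, and the job is handed in when it is done.

Besides the shell and the picture viewer there is one more tool, called after "Call:" as a command line: name --pt "numbers of a row" for each row, then --argument value for the rest. move_arm: Moves the arm, as the interface text tells. Its arguments: {"type":"object","properties":{"series":{"type":"array"},"grip":{"type":"number"},"force":{"type":"number"}},"required":["series"]}

```bash
mkdir -p pics
cat > h.py <<'E'
import numpy as np, cv2
from scipy.spatial.transform import Rotation as R
from cell import monitor, imaging, workorder, outline_of
def save(im,name,crop=None,s=1):
    c=im["color"][:,:,::-1]
    if crop: c=c[crop[1]:crop[1]+crop[3],crop[0]:crop[0]+crop[2]]
    cv2.imwrite("pics/"+name+".png",cv2.resize(np.ascontiguousarray(c),None,fx=s,fy=s,interpolation=cv2.INTER_CUBIC))
def ray(im,uv,z,st=None):
    "world point(s) at height z seen at pixel uv"
    uv=np.atleast_2d(np.float64(uv))
    x=(uv-[im["cx"],im["cy"]])/[im["fx"],im["fy"]]
    if "mount" in im:
        M=np.array(im["mount"]); r=np.linalg.norm(x,axis=1)+1e-12
        d=np.c_[x*(np.sin(r)/r)[:,None],np.cos(r)]
        Rw=R.from_rotvec(st["ee_rot"]).as_matrix()
        o=Rw@M[:3,3]+st["position"]; d=d@(Rw@M[:3,:3]).T
    else:
        Rc=R.from_rotvec(np.ravel(im["rvec"])).as_matrix()
        o=-Rc.T@np.ravel(im["tvec"]); d=np.c_[x,np.ones(len(x))]@Rc
    return o+d*((z-o[2])/d[:,2])[:,None]
def proj(im,P,st=None):
    P=np.atleast_2d(P)
    if "mount" in im:
        M=np.array(im["mount"]); Rw=R.from_rotvec(st["ee_rot"]).as_matrix()
        c=((P-st["position"])@Rw-M[:3,3])@M[:3,:3]
        r=np.hypot(c[:,0],c[:,1]);k=np.arctan2(r,c[:,2])/(r+1e-12)
        return c[:,:2]*k[:,None]*[im["fx"],im["fy"]]+[im["cx"],im["cy"]]
    c=P@R.from_rotvec(np.ravel(im["rvec"])).as_matrix().T+np.ravel(im["tvec"])
    return c[:,:2]/c[:,2:]*[im["fx"],im["fy"]]+[im["cx"],im["cy"]]
E
python3 - <<'E'
from h import *
st=monitor.observe();print({k:np.round(v,3) for k,v in st.items()})
ims=[]
for n in ["scene","side","wrist"]:
    im=imaging.get_image(n);ims.append(im["color"])
    if n!="wrist":
        print(n,"cam at",np.round(ray(im,[320,200],0),3))
    else: print(np.round(im["mount"],3),im["fx"])
    for t in ["dry_box","latch","hatch","specimen_center","stored_specimen","loupe","indenter"]:
        for o in outline_of(n,t)[:4]:
            r=o["rect"]; q=[r[0]+r[2]/2,r[1]+r[3]]
            print(n,t,round(o["p"],2),r,np.round(ray(im,q,0)[0,:2],3) if n!="wrist" else "")
    save(im,n+"0")
cv2.imwrite("pics/both.png",cv2.resize(np.vstack(ims[:2])[:,:,::-1],(480,600)))
E
```

```text
{'clock': np.float64(0.0), 'joints': array([ 1.241,  0.435,  0.025,  1.574, -0.012,  1.134, -0.075]), 'dq': array([-0.001, -0.001, -0.001, -0.002, -0.   , -0.001,  0.001]), 'joint_efforts': array([-1.0000e-03, -6.6786e+01,  9.8500e-01, -3.1445e+01, -6.0000e-02,
        4.3000e-02,  0.0000e+00]), 'position': array([ 0.14 , -0.609,  0.245]), 'ee_rot': array([-3.12e+00, -3.55e-01,  1.00e-03]), 'force': array([ 0.994,  0.022, -0.917]), 'ft_torque': array([ 0.04 ,  0.028, -0.037]), 'width': np.float64(1.0)}
scene cam at [[ 0.569  0.102 -0.   ]]
scene dry_box 0.61 [270.4, 156.9, 99.5, 83.8] [ 0.448 -0.003]
scene latch 0.79 [286.9, 195.0, 28.9, 32.3] [0.456 0.062]
scene hatch 0.76 [273.5, 159.1, 96.5, 52.8] [0.533 0.065]
scene specimen_center 0.7 [219.8, 199.1, 11.6, 12.7] [0.38  0.251]
scene specimen_center 0.46 [226.2, 182.9, 4.8, 11.5] [0.435 0.307]
scene specimen_center 0.44 [273.9, 153.9, 94.1, 89.1] [ 0.443 -0.01 ]
scene loupe 0.67 [414.6, 298.3, 20.5, 26.6] [ 0.393 -0.298]
scene loupe 0.23 [287.5, 196.1, 31.7, 30.0] [0.462 0.062]
scene indenter 0.68 [333.0, 292.8, 12.3, 19.1] [ 0.317
[... 270 characters left out ...]
.487 0.176]
side hatch 0.91 [242.1, 193.6, 79.0, 60.7] [0.552 0.109]
side specimen_center 0.75 [321.6, 306.9, 12.4, 16.2] [0.381 0.268]
side specimen_center 0.73 [358.2, 305.1, 14.7, 15.2] [0.318 0.237]
side specimen_center 0.5 [277.9, 325.1, 15.3, 11.4] [0.441 0.324]
side stored_specimen 0.24 [243.3, 197.3, 78.7, 56.4] [0.551 0.106]
side loupe 0.71 [401.0, 205.2, 6.0, 12.7] [ 0.321 -0.141]
side loupe 0.42 [380.8, 178.2, 12.0, 13.1] [ 0.395 -0.266]
side indenter 0.62 [401.9, 206.6, 5.6, 8.8] [ 0.321 -0.153]
[[-0.001 -0.963 -0.269  0.073]
 [ 1.    -0.001  0.001 -0.001]
 [-0.001 -0.269  0.963 -0.138]
 [ 0.     0.     0.     1.   ]] 309.70691628693146
wrist indenter 0.56 [52.5, 0.8, 17.6, 16.6]
```

Run:
```python
import cv2,numpy as np
a=cv2.imread("pics/scene0.png");b=cv2.imread("pics/side0.png")
a=cv2.resize(a[130:345,190:460],None,fx=2.2,fy=2.2,interpolation=2)
b=cv2.resize(b[170:350,220:440],None,fx=2.2,fy=2.2,interpolation=2)
cv2.imwrite("pics/a.png",a);cv2.imwrite("pics/b.png",b);print(a.shape,b.shape)
```

```text
(473, 594, 3) (396, 484, 3)
```

View pics/a.png

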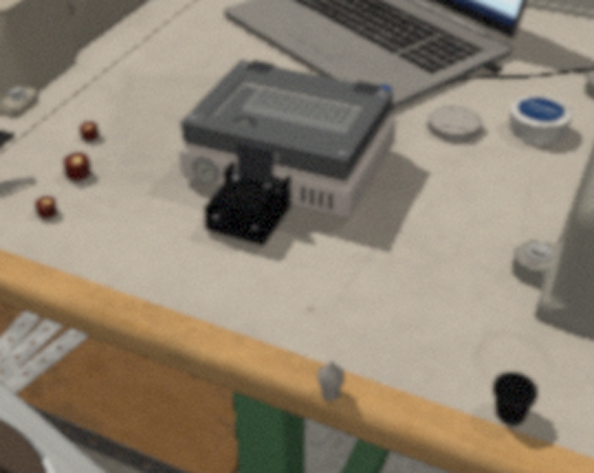

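View pics/b.png

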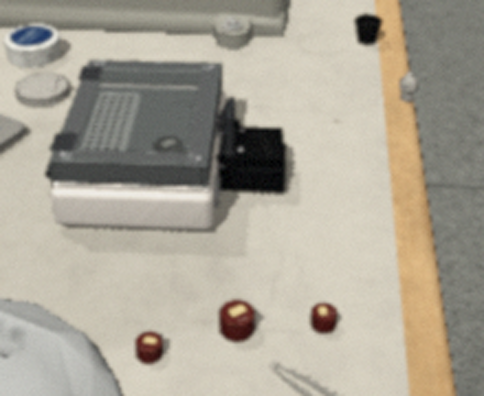

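Picture a and b: the box sits with its nose towards the robot (paddle about scene px (303,220)). Three resin specimens lie left; the middle one (side px ~(328,314), scene px ~(225,205)) is the largest. I'll move overhead with the camera turned to the robot's side.

Call:
move_arm --pt "1.0 3.6 0.3 0 0 8.35" --pt "1.0 3.6 0.3 0 0 8.35" --pt "1.0 3.6 0.3 0 0 8.35" --pt "1.0 3.6 0.3 0 0 8.35" --pt "1.4 3.6 0.3 0 0 8.35" --pt "1.4 3.6 0.3 0 0 8.35" --pt "1.4 3.6 0.3 0 0 8.35" --pt "1.4 3.6 0.3 0 0 8.35" --grip 0

```text
clock: 2.0
position: [0.2369, -0.3196, 0.27]
ee_rot: [2.404, 2.022, -0.0]
force: [0.9, 0.1, 0.7]
width: 0.355
```

Call:
move_arm --pt "1.4 3.6 0.3 0 0 8.35" --pt "1.4 3.6 0.3 0 0 8.35" --pt "1.4 3.6 0.3 0 0 8.35" --pt "1.4 3.6 0.3 0 0 8.35" --pt "1.4 3.6 0.3 0 0 8.35" --pt "1.4 3.6 0.3 0 0 8.35" --pt "1.4 3.6 0.3 0 0 8.35" --pt "1.4 3.6 0.3 0 0 8.35"

```text
clock: 2.8
position: [0.3488, -0.0315, 0.2942]
ee_rot: [0.894, 3.01, -0.001]
force: [0.4, -0.9, -0.1]
width: 0.007
```

Call:
move_arm --pt "1.4 3.6 0.3 0 0 8.35" --pt "1.4 3.6 0.3 0 0 8.35" --pt "1.4 3.6 0.3 0 0 8.35" --pt "1.4 3.6 0.3 0 0 8.35" --pt "0 0 0 0 0 0"

```text
clock: 3.3
position: [0.4056, 0.1159, 0.3066]
ee_rot: [-0.017, 3.14, 0.006]
force: [-0.0, 0.3, -0.2]
width: 0.005
```

Run:
```python
from h import *
st=monitor.observe();im=imaging.get_image("wrist");save(im,"w1",None,1.25)
print(np.round(st["position"],4),np.round(st["joints"],2))
for t,z in [("latch",.0465),("hatch",.081),("specimen_center",.021),("indenter",.03),("loupe",.03)]:
    for o in outline_of("wrist",t)[:4]:
        r=o["rect"];m=o["mask"];ys,xs=np.nonzero(m)
        (c,s,a)=cv2.minAreaRect(np.c_[xs,ys].astype(np.float32))
        print(t,round(o["p"],2),r,m.sum(),np.round(ray(im,c,z,st)[0,:2],4),np.round(s,0),round(a,1))
```

```text
[0.4056 0.1159 0.3066] [ 0.47  0.14 -0.95  1.88  0.12  1.17  1.06]
latch 0.85 [241.9, 173.9, 49.0, 55.3] 1981 [0.4497 0.0509] [53. 41.] 73.7
hatch 0.89 [258.3, 210.6, 92.4, 106.4] 1249 [0.5068 0.1213] [103.  84.] 54.5
specimen_center 0.79 [404.6, 141.6, 20.2, 23.5] 400 [0.386  0.2557] [20. 22.] 90.0
specimen_center 0.78 [436.6, 186.8, 12.6, 12.9] 186 [0.442  0.3048] [16. 14.] 33.7
specimen_center 0.78 [390.0, 99.4, 13.7, 16.3] 194 [0.3197 0.2252] [14. 15.] 90.0
indenter 0.49 [128.6, 109.5, 16.9, 16.8] 196 [ 0.3244 -0.1495] [14. 16.] 90.0
loupe 0.63 [74.8, 161.7, 19.5, 20.2] 352 [ 0.4027 -0.2756] [20. 21.] 90.0
```

View pics/w1.png

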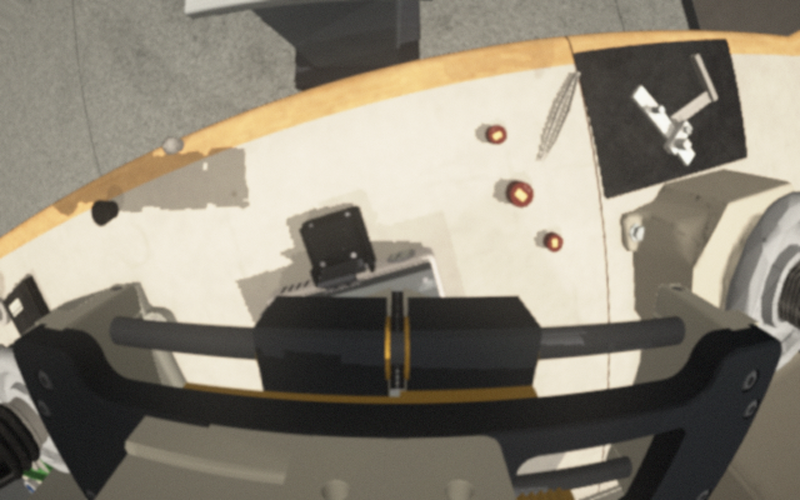

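Wrist view (800-px scale): the paddle/nose is at ~(338,245), specimens at (519,194) (largest), (497,134), (554,242). The fingers hide the box itself. I'll fit the box pose from corners in all three pictures.

Run:
```python
from h import *
from scipy.optimize import least_squares
st=monitor.observe();W=imaging.get_image("wrist");S=imaging.get_image("side");C=imaging.get_image("scene")
ob=[]
for p,X in [((302,222),(-134,-35,46)),((355,206),(-134,35,46)),((437,257),(-66,102,50))]: ob.append((W,np.array(p)/1.25,X))
for p,X in [((285,129),(-134,-35,46)),((215,227),(-66,102,0)),((60,222),(90,102,0))]: ob.append((S,np.array(p)/2.2+[220,170],X))
for p,X in [((348,209),(-66,-102,0)),((262,242),(-134,-35,0)),((208,226),(-134,35,0))]: ob.append((C,np.array(p)/2.2+[190,130],X))
def pt(v,X):
    c,s=np.cos(v[2]),np.sin(v[2]);X=np.array(X)/1e3
    return np.array([v[0]+c*X[0]-s*X[1],v[1]+s*X[0]+c*X[1],X[2]])
def f(v): return np.concatenate([(proj(im,pt(v,X),st)[0]-p) for im,p,X in ob])
r=least_squares(f,[.56,.03,0],loss="soft_l1",f_scale=1.5)
print(np.round(r.x,4),np.degrees(r.x[2]),np.round(r.fun.reshape(-1,2),1))
print("pad",pt(r.x,(-108,0,46)),"seat",pt(r.x,(-18,-42,56)))
```

```text
[0.538  0.0697 0.2478] 14.198378006566415 [[-3.8  2.7]
 [ 3.5  2.1]
 [ 0.  -1.6]
 [ 3.1 -4. ]
 [-1.1  3.1]
 [-2.3  0.3]
 [ 0.5 12.1]
 [-0.2  6.6]
 [-2.7  5. ]]
pad [0.43331262 0.04325238 0.046     ] seat [0.53086508 0.02461058 0.056     ]
```

Call:
move_arm --pt "3.5 -1.4 0.5 0 0 3.55" --pt "3.5 -1.4 0.5 0 0 3.55" --pt "3.5 -1.4 0.5 0 0 3.55" --pt "3.5 -1.4 0.5 0 0 3.55" --pt "0 0 0 0 0 0" --pt "0 0 0 0 0 0" --pt "0 0 0 0 0 0" --pt "0 0 0 0 0 0" --grip 1

```text
clock: 4.55
position: [0.5436, 0.0555, 0.326]
ee_rot: [-0.389, 3.117, -0.001]
force: [-0.2, 0.0, 0.5]
width: 0.651
```

Run:
```python
from h import *
st=monitor.observe();im=imaging.get_image("wrist");save(im,"w2",(80,30,480,360),1.65)
print(np.round(st["position"],4),np.round(st["ee_rot"],3),np.round(st["joints"],2),st["width"])
for t,z in [("latch",.0465),("hatch",.081),("specimen_center",.021)]:
    for o in outline_of("wrist",t)[:3]:
        print(t,round(o["p"],2),o["rect"])
```

```text
[0.5436 0.0555 0.326 ] [-3.890e-01  3.117e+00 -1.000e-03] [ 0.45  0.38 -0.9   1.59  0.31  1.32  1.33] 0.650721566848732
latch 0.97 [309.7, 75.0, 40.6, 47.4]
hatch 0.97 [258.2, 122.3, 152.8, 121.3]
specimen_center 0.89 [459.4, 94.0, 21.3, 17.8]
specimen_center 0.71 [477.1, 141.6, 13.9, 12.5]
specimen_center 0.64 [453.8, 48.0, 15.4, 18.6]
```

View pics/w2.png

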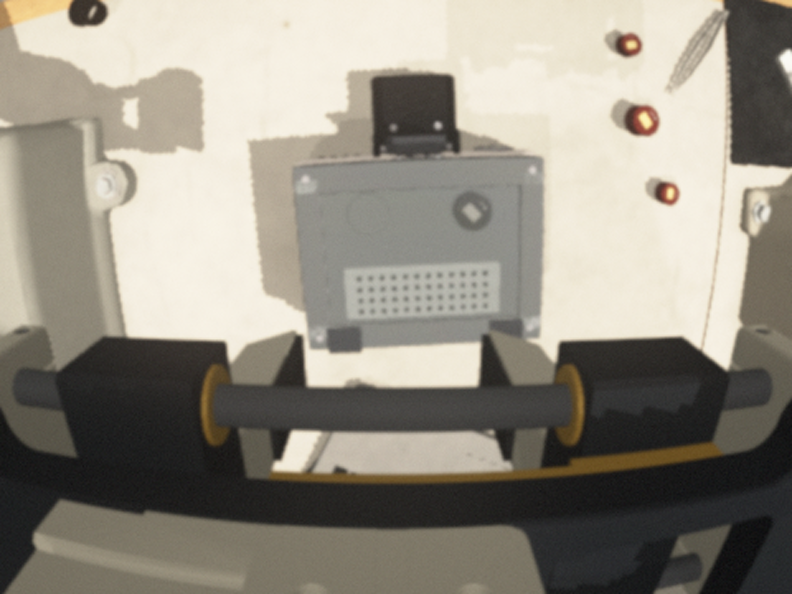

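Clear view (crop px): hatch front corners (295,163) and (543,156), nose front corners (372,79)/(454,75), empty pocket ring (367,213), stored specimen (472,211), loose specimen (642,121).

```bash
cat >> h.py <<'E'
def pt(v,X):
    c,s=np.cos(v[2]),np.sin(v[2]);X=np.array(X)/1e3
    return np.array([v[0]+c*X[0]-s*X[1],v[1]+s*X[0]+c*X[1],X[2]])
E
python3 - <<'E'
from h import *
from scipy.optimize import least_squares
st=monitor.observe();W=imaging.get_image("wrist")
L=[((372,79),(-134,-35,46)),((454,75),(-134,35,46)),((295,163),(-62,-96,80)),((543,156),(-62,96,80)),((367,213),(-18,-42,55)),((472,211),(-18,42,67))]
ob=[(np.array(p)/1.65+[80,30],X) for p,X in L]
def f(v): return np.concatenate([(proj(W,pt(v,X),st)[0]-p) for p,X in ob])
r=least_squares(f,[.54,.07,.25],loss="soft_l1",f_scale=1)
print(np.round(r.x,4),np.degrees(r.x[2]),np.round(r.fun.reshape(-1,2),1))
print("pad",pt(r.x,(-108,0,46)),"seat",pt(r.x,(-18,-42,56)))
np.save("box.npy",r.x)
for o in outline_of("wrist","specimen_center")[:1]:
    ys,xs=np.nonzero(o["mask"]);print(ray(W,[xs.mean(),ys.mean()],.0105,st))
for n in ["scene","side"]:
    im=imaging.get_image(n)
    for o in outline_of(n,"specimen_center")[:3]:
        ys,xs=np.nonzero(o["mask"]);print(n,o["p"],len(xs),ray(im,[xs.mean(),ys.mean()],.0115))
E
```

```text
[0.5422 0.0781 0.2852] 16.33836610392374 [[-1.1 -5.1]
 [ 1.8 -4. ]
 [-2.1  0.8]
 [ 0.3  0.5]
 [ 0.   0.2]
 [ 0.5  0.7]]
pad [0.43854358 0.04770495 0.046     ] seat [0.53672412 0.03271887 0.056     ]
[[0.32178919 0.22697198 0.0105    ]]
scene 0.69 153 [[0.38671082 0.26046725 0.0115    ]]
scene 0.51 69 [[0.44409019 0.30909805 0.0115    ]]
scene 0.45 85 [[0.3181931 0.2262186 0.0115   ]]
side 0.73 179 [[0.44203779 0.31527329 0.0115    ]]
side 0.61 259 [[0.38639379 0.26026235 0.0115    ]]
side 0.6 123 [[0.31719963 0.23420577 0.0115    ]]
```

Call:
move_arm --pt "-2.74 -0.23 0 1.05 -3.6 0.5" --pt "-2.74 -0.23 0 1.05 -3.6 0.5" --pt "-2.74 -0.23 0 1.05 -3.6 0.5" --pt "-2.74 -0.23 0 1.05 -3.6 0.6" --pt "0 0 -4 0 0 0" --pt "0 0 -4 0 0 0" --pt "0 0 -4 0 0 0" --pt "0 0 -4 0 0 0" --grip 0

```text
clock: 5.85
position: [0.4351, 0.0454, 0.1649]
ee_rot: [-0.407, 2.852, 0.06]
force: [0.7, -1.3, 0.3]
width: 0.351
```

Call:
move_arm --pt "0 0 -3 0 0 0" --pt "0 0 0 0 0 0"

```text
clock: 6.05
position: [0.4324, 0.0462, 0.1327]
ee_rot: [-0.413, 2.859, 0.063]
force: [0.4, -0.4, 0.1]
width: 0.176
```

Run:
```python
from h import *
st=monitor.observe();W=imaging.get_image("wrist");S=imaging.get_image("side")
v=np.load("box.npy");Rm=R.from_rotvec(st["ee_rot"]).as_matrix();tip=st["position"]+.019*Rm[:,2]
c,s=np.cos(v[2]),np.sin(v[2]);d=tip-[v[0],v[1],0];print("tip in box mm",1e3*np.array([c*d[0]+s*d[1],-s*d[0]+c*d[1],d[2]]).round(4),"z",Rm[:,2].round(3),st["position"].round(4),st["force"].round(2),st["width"])
for o in outline_of("side","latch")[:1]:print(o["rect"])
a=cv2.resize(W["color"][120:330,190:450],None,fx=1.9,fy=1.9);b=cv2.resize(S["color"][140:280,260:400],(399,399))
cv2.imwrite("pics/p.png",np.hstack([a,b])[:,:,::-1])
```

```text
tip in box mm [-109.5    0.5  114.4] z [ 0.241  0.078 -0.967] [0.4324 0.0462 0.1327] [ 0.43 -0.39  0.06] 0.17627746481191833
[322.1, 217.1, 26.5, 25.9]
```

View pics/p.png

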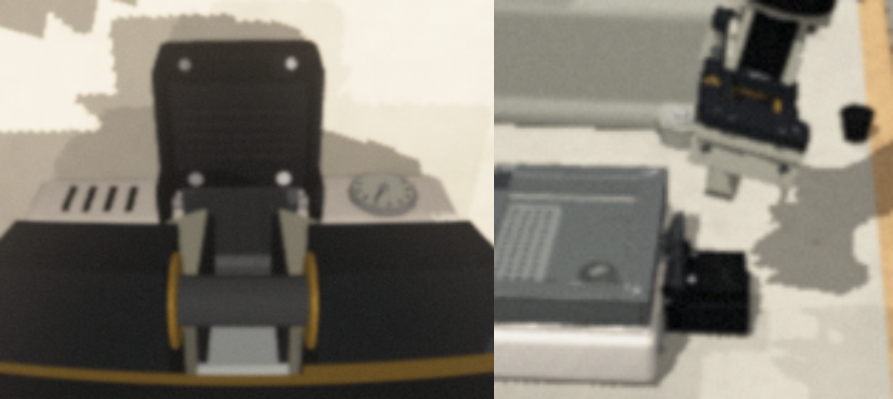

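Fingers (closing) are centred over the black nose in y (left half), and side view (right half) shows the gripper clear above the latch, hatch shut.

Call:
move_arm --pt "0 0 -2 0 0 0" --pt "0 0 -2 0 0 0" --pt "0 0 -1.4 0 0 0" --pt "0 0 0 0 0 0" --pt "0 0 0 0 0 0"

```text
clock: 6.7
position: [0.4361, 0.0458, 0.0833]
ee_rot: [-0.408, 2.851, 0.06]
force: [0.0, -0.6, -0.2]
width: 0.005
```

```bash
cat >> h.py <<'E'
def tipbox(st):
    v=np.load("box.npy");Rm=R.from_rotvec(st["ee_rot"]).as_matrix();tip=st["position"]+.019*Rm[:,2]
    c,s=np.cos(v[2]),np.sin(v[2]);d=tip-[v[0],v[1],0]
    return 1e3*np.array([c*d[0]+s*d[1],-s*d[0]+c*d[1],d[2]]).round(4)
E
python3 - <<'E'
from h import *
st=monitor.observe();W=imaging.get_image("wrist")
print(tipbox(st),st["position"].round(4),st["force"].round(2),st["width"])
s2={"position":np.array([0.4324,0.0462,0.1327]),"ee_rot":np.array([-0.413,2.859,0.063])}
v=np.load("box.npy");c,s=np.cos(v[2]),np.sin(v[2])
for p in [(240,42),(185,64),(291,62),(196,178),(284,177)]:
    d=ray(W,np.array(p)/1.9+[190,120],.0465,s2)[0]-[v[0],v[1],0];print(p,(1e3*np.array([c*d[0]+s*d[1],-s*d[0]+c*d[1]])).round(1))
E
```

```text
[-105.9   -1.1   64.9] [0.4361 0.0458 0.0833] [ 0.04 -0.63 -0.24] 0.005315289227044636
(240, 42) [-147.2    0.4]
(185, 64) [-138.7  -19.8]
(291, 62) [-139.4   19.1]
(196, 178) [-88.8 -17.5]
(284, 177) [-89.2  18.4]
```

Run:
```python
from h import *
st=monitor.observe();W=imaging.get_image("wrist")
print(tipbox(st),st["position"].round(4),st["ee_rot"].round(3))
v=np.load("box.npy")
c=W["color"].copy()
for X in [(-134,-35,46),(-134,35,46),(-108,0,46),(-108,27,46),(-108,-27,46)]:
    p=proj(W,pt(v,X),st)[0];cv2.circle(c,(int(round(p[0])),int(round(p[1]))),1,(255,0,0),-1)
S=imaging.get_image("side")
a=cv2.resize(c[60:320,190:450],None,fx=1.9,fy=1.9);b=cv2.resize(S["color"][160:290,290:380],(342,494))
cv2.imwrite("pics/p2.png",np.hstack([a,b])[:,:,::-1])
```

```text
[-105.8   -1.2   65. ] [0.4362 0.0457 0.0834] [-0.407  2.851  0.06 ]
```

View pics/p2.png

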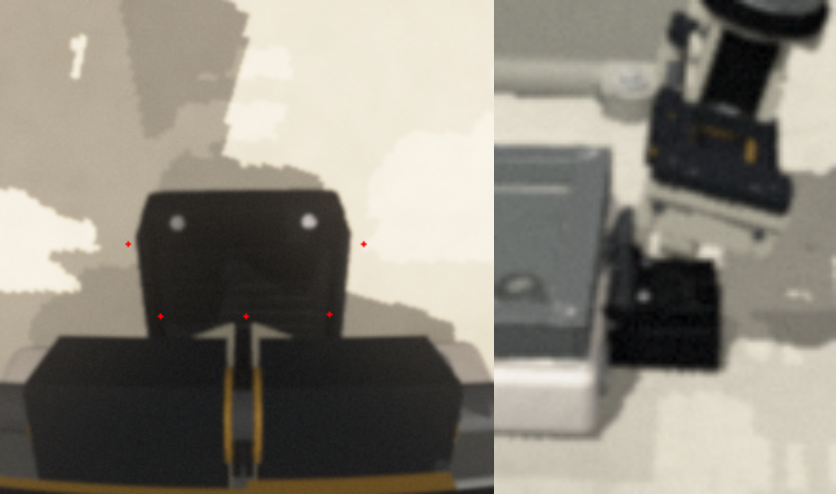

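Side half shows fingertips just above the paddle, clear of the hook; wrist half shows the nose's front face and the predicted paddle middle (246,316) on the ribbed area — consistent. Pressing in small steps.

Call:
move_arm --pt "0 0 -0.5 0 0 0" --pt "0 0 -0.3 0 0 0" --pt "0 0 0 0 0 0"

```text
clock: 7.15
position: [0.4347, 0.0457, 0.0734]
ee_rot: [-0.409, 2.854, 0.061]
force: [0.4, -0.7, 0.3]
width: 0.003
```

Call:
move_arm --pt "0 0 -0.2 0 0 0" --pt "0 0 0 0 0 0"

```text
clock: 7.35
position: [0.4348, 0.0459, 0.0715]
ee_rot: [-0.409, 2.854, 0.061]
force: [-0.2, -0.5, 0.6]
width: 0.001
```

Call:
move_arm --pt "0 0 -0.2 0 0 0" --pt "0 0 0 0 0 0"

```text
clock: 7.55
position: [0.4348, 0.0458, 0.0696]
ee_rot: [-0.409, 2.854, 0.061]
force: [-0.6, -0.8, -0.0]
width: 0.004
```

Call:
move_arm --pt "0 0 -0.15 0 0 0" --pt "0 0 0 0 0 0"

```text
clock: 7.75
position: [0.4349, 0.0458, 0.0681]
ee_rot: [-0.409, 2.854, 0.061]
force: [0.2, 0.0, 0.6]
width: 0.006
```

Call:
move_arm --pt "0 0 -0.15 0 0 0" --pt "0 0 0 0 0 0"

```text
clock: 7.95
position: [0.4349, 0.0458, 0.0666]
ee_rot: [-0.409, 2.853, 0.061]
force: [-0.1, 0.5, 0.0]
width: 0.005
```

Call:
move_arm --pt "0 0 -0.15 0 0 0" --pt "0 0 0 0 0 0"

```text
clock: 8.15
position: [0.4349, 0.0458, 0.0652]
ee_rot: [-0.409, 2.853, 0.061]
force: [0.0, -0.5, 2.5]
width: 0.003
```

Call:
move_arm --pt "0 0 -0.1 0 0 0" --pt "0 0 0 0 0 0"

```text
clock: 8.35
position: [0.4348, 0.0457, 0.0642]
ee_rot: [-0.409, 2.854, 0.061]
force: [-0.8, -0.4, 2.0]
width: 0.006
```

Call:
move_arm --pt "0 0 -0.1 0 0 0" --pt "0 0 0 0 0 0"

```text
clock: 8.55
position: [0.4347, 0.0457, 0.0631]
ee_rot: [-0.409, 2.854, 0.061]
force: [-0.9, -0.6, 3.5]
width: 0.005
```

Call:
move_arm --pt "0 0 -0.1 0 0 0" --pt "0 0 0 0 0 0"

```text
clock: 8.75
position: [0.4347, 0.0457, 0.0621]
ee_rot: [-0.409, 2.854, 0.061]
force: [-2.5, -1.0, 2.2]
width: 0.005
```

Call:
move_arm --pt "0 0 -0.1 0 0 0" --pt "0 0 0 0 0 0"

```text
clock: 8.95
position: [0.4347, 0.0457, 0.0611]
ee_rot: [-0.409, 2.854, 0.061]
force: [-3.9, -1.0, 2.9]
width: 0.006
```

```bash
cat > chk.py <<'E'
from h import *
S=imaging.get_image("side");o=outline_of("side","hatch")
print(monitor.observe()["force"].round(1),[(round(x["p"],2),x["rect"]) for x in o[:1]])
E
python3 chk.py
```

```text
[-2.8 -1.5  2.4] [(0.89, [241.5, 194.1, 81.4, 60.1])]
```

Call:
move_arm --pt "0 0 -0.07 0 0 0" --pt "0 0 0 0 0 0"

```text
clock: 9.25
position: [0.4347, 0.0457, 0.0604]
ee_rot: [-0.409, 2.854, 0.061]
force: [-2.7, 0.1, 3.4]
width: 0.005
```

```bash
python3 chk.py
```

```text
[-3.6 -1.   2.7] [(0.79, [242.2, 196.1, 78.8, 57.4])]
```

Call:
move_arm --pt "-0.15 -0.04 0 0 0 0" --pt "-0.15 -0.04 0 0 0 0" --pt "0 0 0 0 0 0"

```text
clock: 9.65
position: [0.4326, 0.0453, 0.0609]
ee_rot: [-0.409, 2.852, 0.061]
force: [2.2, -0.0, 2.1]
width: 0.007
```

Run:
```python
from h import *
st=monitor.observe();print(tipbox(st),st["force"].round(1),st["ft_torque"].round(2))
S=imaging.get_image("side");st2=monitor.observe();print(st2["force"].round(1))
C=imaging.get_image("scene");print(monitor.observe()["force"].round(1))
W=imaging.get_image("wrist")
o=outline_of("side","hatch");print(o[0]["rect"])
a=cv2.resize(W["color"][60:260,220:420],(395,395));b=cv2.resize(S["color"][180:270,300:390],(395,395),interpolation=2)
cv2.imwrite("pics/p3.png",np.hstack([a,b])[:,:,::-1])
```

```text
[-109.4   -0.5   42.6] [ 2.2 -0.   2.1] [ 0.15 -0.22 -0.05]
[1.3 0.2 3.1]
[1.7 0.2 3.9]
[241.8, 194.2, 82.4, 61.2]
```

View pics/p3.png

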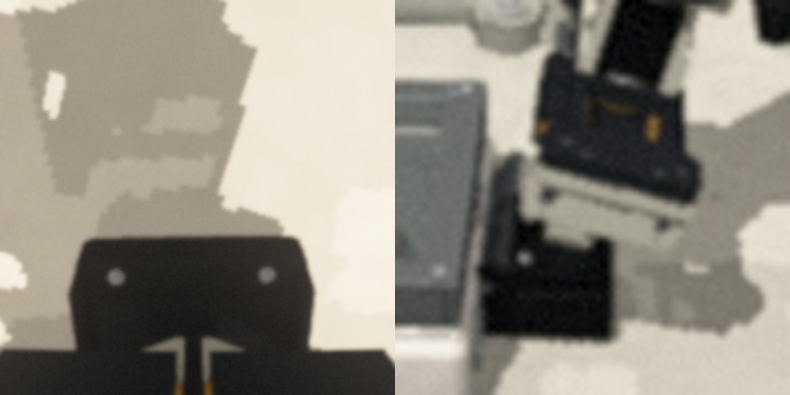

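Tip is on the paddle, hatch still shut, lateral force reversed (friction). Press on.

Call:
move_arm --pt "0 0 -0.1 0 0 0" --pt "0 0 0 0 0 0"

```text
clock: 10.05
position: [0.4321, 0.0451, 0.0595]
ee_rot: [-0.409, 2.853, 0.061]
force: [1.4, 0.3, 2.9]
width: 0.004
```

Call:
move_arm --pt "0 0 -0.07 0 0 0" --pt "0 0 0 0 0 0"

```text
clock: 10.25
position: [0.4319, 0.045, 0.0588]
ee_rot: [-0.409, 2.854, 0.061]
force: [1.2, 1.3, 3.1]
width: 0.003
```

```bash
python3 chk.py
```

```text
[1.3 0.1 3.7] [(0.75, [243.1, 194.6, 80.2, 59.0])]
```

Call:
move_arm --pt "0 0 -0.07 0 0 0" --pt "0 0 0 0 0 0"

```text
clock: 10.55
position: [0.4318, 0.045, 0.058]
ee_rot: [-0.409, 2.854, 0.061]
force: [0.7, -0.2, 2.1]
width: 0.007
```

```bash
python3 chk.py
```

```text
[0.4 0.5 3. ] [(0.67, [240.7, 192.6, 82.2, 63.4])]
```

Call:
move_arm --pt "0 0 -0.07 0 0 0" --pt "0 0 0 0 0 0"

```text
clock: 10.85
position: [0.4318, 0.045, 0.0574]
ee_rot: [-0.409, 2.854, 0.061]
force: [-0.0, 0.2, 3.6]
width: 0.004
```

```bash
python3 chk.py
```

```text
[0.8 0.8 3.4] [(0.84, [238.8, 178.1, 77.3, 72.5])]
```

The hatch has started to rise. Hold still and let it swing.

Call:
move_arm --pt "0 0 0 0 0 0" --pt "0 0 0 0 0 0" --pt "0 0 0 0 0 0" --pt "0 0 0 0 0 0" --pt "0 0 0 0 0 0"

```text
clock: 11.45
position: [0.4319, 0.045, 0.0574]
ee_rot: [-0.409, 2.854, 0.061]
force: [0.3, -0.0, 4.3]
width: 0.003
```

```bash
python3 chk.py
```

```text
[-0.6  0.2  3.5] [(0.64, [215.8, 149.6, 44.4, 102.0])]
```

Call:
move_arm --pt "0 0 0.3 0 0 0" --pt "0 0 0.7 0 0 0" --pt "-0.5 -0.15 2 0 0 0" --pt "-1 -0.3 4 0 0 0" --pt "-1 -0.3 4 0 0 0" --pt "-1 -0.3 4 0 0 0" --pt "0 0 0 0 0 0" --grip 0.7

```text
clock: 12.25
position: [0.407, 0.0307, 0.1811]
ee_rot: [-0.391, 2.849, 0.051]
force: [0.5, -1.1, -0.3]
width: 0.564
```

```bash
python3 chk.py
```

```text
[-0.1 -0.  -0.1] [(0.68, [214.5, 150.3, 46.7, 102.9])]
```

Call:
move_arm --pt "-0.1 3.8 0.2 -0.7 2.4 0" --pt "-0.1 3.8 0.2 -0.7 2.4 0" --pt "-0.1 3.8 0.2 -0.7 2.4 0" --pt "-0.1 3.8 0.2 -0.7 2.4 0" --pt "-0.1 3.8 0.2 -0.7 2.4 0" --pt "-0.1 3.8 0.2 -0.7 2.4 0" --pt "0 0 0 0 0 0" --pt "0 0 0 0 0 0"

```text
clock: 13.15
position: [0.3993, 0.2618, 0.1891]
ee_rot: [-0.443, 3.108, -0.0]
force: [0.3, -0.9, -0.3]
width: 0.702
```

```bash
cat > spec.py <<'E'
from h import *
st=monitor.observe();W=imaging.get_image("wrist")
print(st["position"].round(4),st["ee_rot"].round(3),st["joints"].round(2),st["width"].round(2))
for o in outline_of("wrist","specimen_center")[:4]:
    ys,xs=np.nonzero(o["mask"]);r=o["rect"]
    print(round(o["p"],2),r,len(xs),ray(W,[xs.mean(),ys.mean()],.0115,st)[0].round(4))
save(W,"w3",(60,20,520,380),1.5)
s2={"position":np.array([0.5436,.0555,.326]),"ee_rot":np.array([-.389,3.117,-.001])}
print("bolt thing",ray(W,np.array([745,210])/1.65+[80,30],.03,s2))
E
python3 spec.py
```

```text
Traceback (most recent call last):
  File "spec.py", line 3, in <module>
    print(st["position"].round(4),st["ee_rot"].round(3),st["joints"].round(2),st["width"].round(2))
                                                                              ^^^^^^^^^^^^^^^^^
AttributeError: 'float' object has no attribute 'round'
```

```bash
sed -i 's/,st\["width"\].round(2)//' spec.py; python3 spec.py
```

```text
[0.3996 0.2603 0.1892] [-4.400e-01  3.108e+00 -2.000e-03] [ 0.06  0.43 -0.98  1.94  0.42  0.99  0.74]
0.86 [339.4, 222.8, 20.6, 20.7] 381 [0.4437 0.3095 0.0115]
0.59 [298.0, 87.5, 22.3, 24.5] 353 [0.3198 0.2288 0.0115]
0.57 [308.2, 156.0, 28.4, 31.4] 742 [0.3873 0.2598 0.0115]
bolt thing [[0.4326799  0.39735932 0.03      ]]
```

View pics/w3.png

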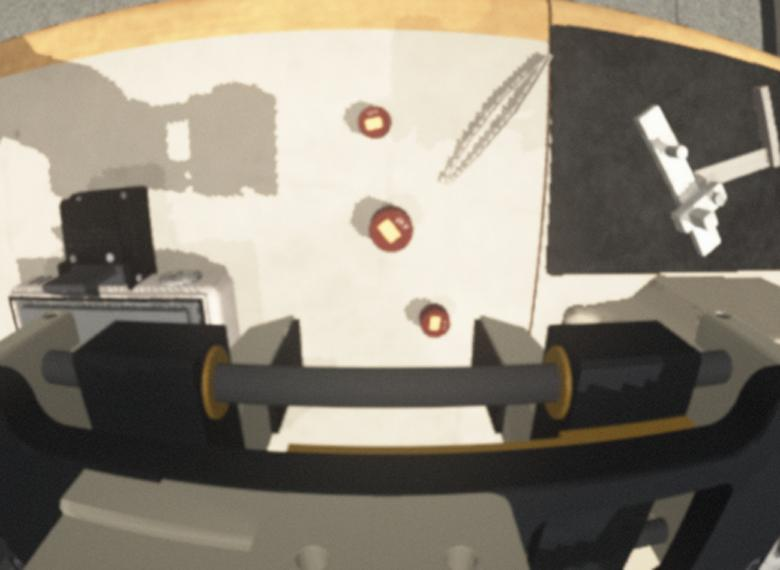

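The largest specimen is at crop (390,229), clear of its neighbours (374,122) and (434,320). Descend.

Call:
move_arm --pt "-0.42 -0.02 -3 0 0 0" --pt "-0.42 -0.02 -4 0 0 0" --pt "-0.42 -0.02 -4 0 0 0" --pt "0 0 -2 0 0 0" --pt "0 0 0 0 0 0" --pt "0 0 0 0 0 0"

```text
clock: 13.9
position: [0.3883, 0.259, 0.0612]
ee_rot: [-0.434, 3.107, 0.0]
force: [-0.3, -0.7, 1.1]
width: 0.701
```

```bash
python3 spec.py
```

```text
[0.3883 0.259  0.0612] [-0.434  3.107  0.   ] [-0.09  0.58 -0.82  2.1   0.65  0.73  0.51]
0.88 [346.3, 290.0, 32.1, 26.5] 601 [0.4383 0.3074 0.0115]
0.76 [300.5, 199.9, 43.1, 49.8] 2012 [0.3865 0.2601 0.0115]
0.57 [281.4, 91.4, 37.9, 40.7] 1156 [0.3196 0.229  0.0115]
bolt thing [[0.43267565 0.39735865 0.03      ]]
```

Call:
move_arm --pt "-0.15 0.08 -1.5 0 0 0" --pt "0 0 -1.4 0 0 0" --pt "0 0 -0.4 0 0 0" --pt "0 0 0 0 0 0" --pt "0 0 0 0 0 0"

```text
clock: 14.5
position: [0.3871, 0.2608, 0.0286]
ee_rot: [-0.435, 3.106, 0.002]
force: [-0.4, -0.8, 0.2]
width: 0.701
```

Call:
move_arm --pt "0 0 0 0 0 0" --pt "0 0 0 0 0 0" --pt "0 0 0 0 0 0" --pt "0 0 0 0 0 0" --pt "0 0 0 0 0 0" --pt "0 0 0 0 0 0" --grip 0 --force 15

```text
clock: 15.1
position: [0.3866, 0.2605, 0.0278]
ee_rot: [-0.435, 3.107, 0.001]
force: [0.7, -0.4, 1.6]
width: 0.32
```

Call:
move_arm --pt "0 0 1 0 0 0" --pt "0 0 3 0 0 0" --pt "0 0 4 0 0 0" --pt "0 0 4 0 0 0" --pt "2.6 -3.1 3 0 0 0" --pt "2.6 -3.1 2 0 0 0" --pt "2.6 -3.1 0 0 0 0" --pt "2.6 -3.1 0 0 0 0"

```text
clock: 15.9
position: [0.4914, 0.1355, 0.1992]
ee_rot: [-0.435, 3.105, 0.001]
force: [-0.3, 1.1, -0.7]
width: 0.319
```

Call:
move_arm --pt "2.6 -3.1 0 0 0 0" --pt "2.6 -3.1 0 0 0 0" --pt "2.6 -3.1 0 0 0 0" --pt "0 0 0 0 0 0" --pt "0 0 0 0 0 0" --pt "0 0 0 0 0 0"

```text
clock: 16.5
position: [0.5676, 0.045, 0.198]
ee_rot: [-0.438, 3.107, 0.002]
force: [-0.6, -0.1, -0.4]
width: 0.322
```

Run:
```python
from h import *
st=monitor.observe();W=imaging.get_image("wrist");v=np.load("box.npy")
print(st["position"].round(4),st["ee_rot"].round(3),st["width"],tipbox(st))
c=W["color"].copy()
for X in [(-18,-42,56),(-18,42,67),(-66,-102,50),(-66,102,50)]:
    p=proj(W,pt(v,X),st)[0];print(X,p.round(1));cv2.circle(c,(int(round(p[0])),int(round(p[1]))),1,(0,255,0),-1)
cv2.imwrite("pics/w4.png",cv2.resize(c[60:320,150:490],None,fx=2.3,fy=2.3,interpolation=2)[:,:,::-1])
for o in outline_of("wrist","stored_specimen")[:3]:
    ys,xs=np.nonzero(o["mask"]);print(round(o["p"],2),o["rect"],xs.mean(),ys.mean(),ray(W,[xs.mean(),ys.mean()],.06,st)[0].round(4))
```

```text
[0.5676 0.045  0.198 ] [-4.380e-01  3.107e+00  2.000e-03] 0.32202843492105493 [ 15.1 -38.9 179. ]
(-18, -42, 56) [313.4 157. ]
(-18, 42, 67) [406.9 159.4]
(-66, -102, 50) [248.2 106.2]
(-66, 102, 50) [460.9 110.2]
0.58 [388.0, 142.2, 36.1, 32.4] 405.19955654101994 157.1019955654102 [0.512  0.1134 0.06  ]
```

View pics/w4.png

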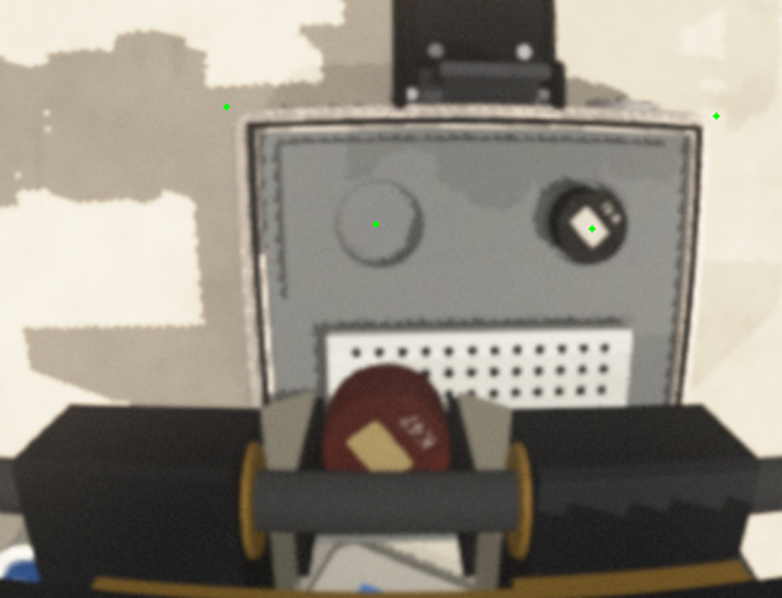

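The pocket ring is at crop (380,223), ~4 px right of the prediction; the stored specimen at (590,226); the hatch is open and the held specimen upright.

Run:
```python
from h import *
st=monitor.observe();W=imaging.get_image("wrist");v=np.load("box.npy")
for p in [(380,223),(379,222)]:
    q=np.array(p)/2.3+[150,60];g=ray(W,q,.056,st)[0];print(g.round(4),((g-st["position"])*100).round(2),pt(v,(-18,-42,56)))
# refine circle by Hough
g=cv2.resize(cv2.cvtColor(W["color"],cv2.COLOR_RGB2GRAY)[120:200,280:350],None,fx=6,fy=6,interpolation=2)
h=cv2.HoughCircles(g,cv2.HOUGH_GRADIENT,2,100,param1=60,param2=20,minRadius=80,maxRadius=140)
if h is not None:
    for c in h[0][:2]: q=c[:2]/6+[280,120];print("hough",q,c[2]/6,ray(W,q,.056,st)[0].round(4))
```

```text
[0.5364 0.0343 0.056 ] [ -3.13  -1.08 -14.2 ] [0.53672412 0.03271887 0.056     ]
[0.5361 0.0339 0.056 ] [ -3.16  -1.13 -14.2 ] [0.53672412 0.03271887 0.056     ]
```

Call:
move_arm --pt "-1.6 -0.55 -1 0 0 0" --pt "-1.53 -0.55 -2 0 0 0" --pt "0 0 -3 0 0 0" --pt "0 0 -3 0 0 0" --pt "0 0 -1 0 0 0" --pt "0 0 0 0 0 0" --pt "0 0 0 0 0 0" --pt "0 0 0 0 0 0"

```text
clock: 17.45
position: [0.538, 0.0333, 0.099]
ee_rot: [-0.435, 3.105, 0.001]
force: [0.4, -0.1, 0.1]
width: 0.319
```

Run:
```python
from h import *
st=monitor.observe();W=imaging.get_image("wrist");v=np.load("box.npy")
print(st["position"].round(4),st["ee_rot"].round(3),st["force"].round(1),R.from_rotvec(st["ee_rot"]).as_matrix()[:,2].round(4))
for n in ["scene","side"]:
    im=imaging.get_image(n);print([(round(o["p"],2),o["rect"]) for o in outline_of(n,"hatch")[:1]])
```

```text
[0.538  0.0333 0.099 ] [-4.350e-01  3.105e+00  1.000e-03] [ 0.4 -0.1  0.1] [ 0.0066  0.0014 -1.    ]
[(0.77, [299.7, 108.8, 74.9, 68.6])]
[(0.72, [214.4, 146.6, 45.8, 105.3])]
```

Call:
move_arm --pt "-0.17 0.07 -0.5 0 0 0" --pt "0 0 -0.7 0 0 0" --pt "0 0 0 0 0 0" --pt "0 0 0 0 0 0"

```text
clock: 18.1
position: [0.5351, 0.0334, 0.0851]
ee_rot: [-0.436, 3.108, 0.001]
force: [-0.2, 0.3, -0.5]
width: 0.323
```

Call:
move_arm --pt "0 0 -0.2 0 0 0" --pt "0 0 -0.2 0 0 0" --pt "0 0 0 0 0 0"

```text
clock: 18.4
position: [0.5353, 0.0334, 0.0813]
ee_rot: [-0.435, 3.107, 0.001]
force: [0.3, 0.1, 0.2]
width: 0.32
```

No contact with the bottom already ~2.5 mm below the mouth: it is entering the pocket.

Call:
move_arm --pt "0.05 0.03 -0.15 0 0 0" --pt "0 0 -0.1 0 0 0" --pt "0 0 0 0 0 0"

```text
clock: 18.7
position: [0.5358, 0.0337, 0.0789]
ee_rot: [-0.435, 3.107, 0.001]
force: [-0.1, 0.2, 0.0]
width: 0.317
```

Call:
move_arm --pt "0 0 -0.1 0 0 0" --pt "0 0 0 0 0 0"

```text
clock: 18.9
position: [0.5358, 0.0337, 0.0779]
ee_rot: [-0.435, 3.107, 0.001]
force: [-0.2, 0.2, -0.1]
width: 0.324
```

Call:
move_arm --pt "0 0 -0.07 0 0 0" --pt "0 0 0 0 0 0"

```text
clock: 19.1
position: [0.536, 0.0338, 0.0778]
ee_rot: [-0.435, 3.107, 0.0]
force: [-2.2, -0.8, 5.8]
width: 0.32
```

Call:
move_arm --pt "0 0 -0.05 0 0 0" --pt "0 0 0 0 0 0"

```text
clock: 19.3
position: [0.5359, 0.0338, 0.0777]
ee_rot: [-0.435, 3.106, -0.001]
force: [-3.6, -1.0, 11.0]
width: 0.321
```

Floor reached exactly at the expected height. Unload, release, lift.

Call:
move_arm --pt "0 0 0.1 0 0 0" --pt "0 0 0 0 0 0"

```text
clock: 19.5
position: [0.536, 0.0338, 0.078]
ee_rot: [-0.435, 3.106, 0.001]
force: [0.3, -0.2, 0.3]
width: 0.323
```

Call:
move_arm --pt "0 0 0 0 0 0" --pt "0 0 0 0 0 0" --pt "0 0 0 0 0 0" --pt "0 0 0 0 0 0" --grip 0.6

```text
clock: 19.9
position: [0.5359, 0.0338, 0.0778]
ee_rot: [-0.435, 3.107, 0.001]
force: [0.3, -0.2, 0.0]
width: 0.586
```

Call:
move_arm --pt "0 0 1 0 0 0" --pt "0 0 3 0 0 0" --pt "0 0 4 0 0 0" --pt "0.5 0 4 0 0 0" --pt "0.5 0 4 0 0 0" --pt "0.5 0 4 0 0 0" --pt "0 0 0 0 0 0" --pt "0 0 0 0 0 0"

```text
clock: 20.7
position: [0.5512, 0.034, 0.279]
ee_rot: [-0.435, 3.105, 0.0]
force: [-0.3, -1.0, -0.7]
width: 0.599
```

Run:
```python
from h import *
st=monitor.observe();W=imaging.get_image("wrist");v=np.load("box.npy")
print(st["position"].round(4),st["ee_rot"].round(3),tipbox(st),st["joints"].round(2))
S=imaging.get_image("side")
for o in outline_of("side","hatch")[:1]: print(o["p"],o["rect"])
c=S["color"].copy()
th=1.66
for y in(-96,96):
  for r,h in ((0,0),(150,0),(150,25),(0,25)):
    X=(88-r*np.cos(th)+h*np.sin(th),y,56+r*np.sin(th)+h*np.cos(th))
    p=proj(S,pt(v,X))[0];cv2.circle(c,(int(round(p[0])),int(round(p[1]))),1,(255,0,0),-1)
for o in outline_of("wrist","specimen_center")[:3]: print(round(o["p"],2),o["rect"],ray(W,[o["rect"][0]+o["rect"][2]/2,o["rect"][1]+o["rect"][3]/2],.065,st)[0].round(4))
a=cv2.resize(W["color"][40:300,150:490],(516,395));b=cv2.resize(c[100:300,190:330],(276,395))
cv2.imwrite("pics/w5.png",np.hstack([a,b])[:,:,::-1])
```

```text
[0.5512 0.034  0.279 ] [-0.435  3.105  0.   ] [ -3.7 -44.9 260. ] [ 0.53  0.45 -0.97  1.65  0.39  1.24  1.32]
0.91 [216.3, 149.7, 43.2, 103.2]
0.82 [309.7, 146.4, 27.0, 30.4] [0.533  0.0357 0.065 ]
0.71 [264.4, 70.6, 169.7, 248.4] [0.5624 0.0763 0.065 ]
0.66 [500.5, 143.3, 19.9, 17.4] [0.447  0.2664 0.065 ]
```

View pics/w5.png

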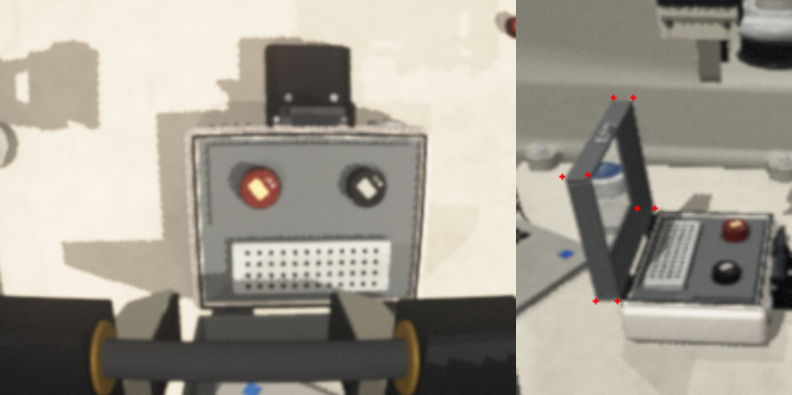

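Specimen stands flat in the right pocket (left half (262,187)), stored one untouched (366,187), and the hatch (right half) matches the model at 1.66 rad. Now plan the closing arc behind the hatch.

Run:
```python
from h import *
C=imaging.get_image("scene")
for p in [(225,15),(390,105),(515,45),(340,0)]: print("laptop",p,ray(C,np.array(p)/2.2+[190,130],.02)[0].round(3))
v=np.load("box.npy");c,s=np.cos(v[2]),np.sin(v[2])
r=138;prev=None
for th in np.r_[1.66,np.arange(1.6,.05,-.1),.1]:
    X=88-r*np.cos(th)+25*np.sin(th)+9.5;Z=56+r*np.sin(th)+25*np.cos(th)
    if prev: d=np.array([X,Z])-prev[:2];print(round(th,2),np.round([X,Z],1),"cm",np.round([c*d[0]/10,s*d[0]/10,d[1]/10],2))
    else: print(X,Z)
    prev=(X,Z)
```

```text
laptop (225, 15) [0.759 0.383 0.02 ]
laptop (390, 105) [0.708 0.053 0.02 ]
laptop (515, 45) [0.94  0.011 0.02 ]
laptop (340, 0) [0.903 0.283 0.02 ]
134.69438728514476 191.22417518507058
1.6 [126.5 193.2] cm [-0.78 -0.23  0.2 ]
1.5 [112.7 195.4] cm [-1.33 -0.39  0.22]
1.4 [ 98.7 196.2] cm [-1.34 -0.39  0.08]
1.3 [ 84.7 195.7] cm [-1.34 -0.39 -0.06]
1.2 [ 70.8 193.7] cm [-1.33 -0.39 -0.2 ]
1.1 [ 57.2 190.3] cm [-1.31 -0.38 -0.34]
1.0 [ 44.  185.6] cm [-1.27 -0.37 -0.47]
0.9 [ 31.3 179.6] cm [-1.22 -0.36 -0.6 ]
0.8 [ 19.3 172.4] cm [-1.15 -0.34 -0.72]
0.7 [  8.1 164. ] cm [-1.08 -0.32 -0.84]
0.6 [ -2.3 154.6] cm [-0.99 -0.29 -0.95]
0.5 [-11.6 144.1] cm [-0.9  -0.26 -1.05]
0.4 [-19.9 132.8] cm [-0.79 -0.23 -1.13]
0.3 [-26.9 120.7] cm [-0.68 -0.2  -1.21]
0.2 [-32.8 107.9] cm [-0.56 -0.16 -1.27]
0.1 [-37.3  94.7] cm [-0.43 -0.13 -1.33]
0.1 [-37.3  94.7] cm [0. 0. 0.]
```

Call:
move_arm --pt "3.42 2.17 0 0 0 0" --pt "3.42 2.17 0 0 0 0" --pt "3.42 2.17 0 0 0 0" --pt "3.42 2.17 0 0 0 0" --pt "0 0 0 0 0 0" --pt "0 0 0 0 0 0" --pt "0 0 0 0 0 0" --pt "0 0 0 0 0 0" --grip 0

```text
clock: 21.75
position: [0.6871, 0.1195, 0.278]
ee_rot: [-0.434, 3.107, -0.001]
force: [-1.3, -0.2, -0.2]
width: 0.005
```

Run:
```python
from h import *
st=monitor.observe();print(st["position"].round(4),st["ee_rot"].round(3),tipbox(st),st["width"],st["force"].round(1))
```

```text
[0.6871 0.1195 0.278 ] [-4.340e-01  3.107e+00 -1.000e-03] [150.8  -1.1 259. ] 0.005008677492872224 [-1.3 -0.2 -0.2]
```

Call:
move_arm --pt "0 0 -2.5 0 0 0" --pt "0 0 -2.5 0 0 0" --pt "0 0 -1.8 0 0 0" --pt "0 0 0 0 0 0" --pt "-0.5 -0.15 0 0 0 0" --pt "-0.5 -0.15 0 0 0 0" --pt "-0.5 -0.15 0 0 0 0" --pt "0 0 0 0 0 0"

```text
clock: 22.55
position: [0.6727, 0.1161, 0.2113]
ee_rot: [-0.435, 3.105, 0.001]
force: [2.0, 1.4, 0.7]
width: 0.006
```

Call:
move_arm --pt "-0.4 -0.12 0.1 0 0 0" --pt "-0.4 -0.12 0.1 0 0 0" --pt "-0.66 -0.2 0.11 0 0 0" --pt "-0.67 -0.2 0.11 0 0 0" --pt "-0.67 -0.2 0.04 0 0 0" --pt "-0.67 -0.2 0.04 0 0 0"

```text
clock: 23.15
position: [0.6374, 0.1054, 0.215]
ee_rot: [-0.435, 3.107, 0.001]
force: [2.0, 2.0, 0.5]
width: 0.004
```

```bash
cat > t.py <<'E'
from h import *
st=monitor.observe();print(st["position"].round(4),tipbox(st),st["force"].round(1))
S=imaging.get_image("side")
for o in outline_of("side","hatch")[:1]: print(o["p"],o["rect"])
E
python3 t.py
```

```text
[0.6374 0.1054 0.215 ] [ 99.1  -0.5 196. ] [2.  2.  0.5]
0.79 [231.7, 146.7, 34.8, 102.5]
```

Contact force ~2 N, the hatch follows. Continue along the arc.

Call:
move_arm --pt "-0.67 -0.2 -0.03 0 0 0" --pt "-0.67 -0.2 -0.03 0 0 0" --pt "-0.67 -0.2 -0.1 0 0 0" --pt "-0.66 -0.19 -0.1 0 0 0" --pt "-0.66 -0.19 -0.17 0 0 0" --pt "-0.65 -0.19 -0.17 0 0 0" --pt "-0.64 -0.19 -0.23 0 0 0" --pt "-0.63 -0.18 -0.24 0 0 0"

```text
clock: 24.05
position: [0.5849, 0.0899, 0.2039]
ee_rot: [-0.435, 3.107, 0.0]
force: [2.7, -0.8, 1.6]
width: 0.004
```

Call:
move_arm --pt "-0.61 -0.18 -0.3 0 0 0" --pt "-0.61 -0.18 -0.3 0 0 0" --pt "-0.58 -0.17 -0.36 0 0 0" --pt "-0.57 -0.17 -0.36 0 0 0" --pt "-0.54 -0.16 -0.42 0 0 0" --pt "-0.54 -0.16 -0.42 0 0 0" --pt "-0.5 -0.15 -0.47 0 0 0" --pt "-0.49 -0.14 -0.48 0 0 0"

```text
clock: 24.85
position: [0.5406, 0.077, 0.1726]
ee_rot: [-0.435, 3.107, 0.001]
force: [1.6, -0.0, 2.4]
width: 0.002
```

```bash
python3 t.py
```

```text
[0.5406 0.077  0.1726] [ -1.7  -0.6 153.6] [ 1.6 -0.   2.4]
0.96 [235.8, 168.9, 72.8, 81.5]
```

Call:
move_arm --pt "-0.45 -0.13 -0.52 0 0 0" --pt "-0.45 -0.13 -0.53 0 0 0" --pt "-0.4 -0.12 -0.56 0 0 0" --pt "-0.39 -0.11 -0.57 0 0 0" --pt "-0.34 -0.1 -0.6 0 0 0" --pt "-0.34 -0.1 -0.61 0 0 0" --pt "-0.28 -0.08 -0.63 0 0 0" --pt "-0.28 -0.08 -0.64 0 0 0"

```text
clock: 25.75
position: [0.5115, 0.0685, 0.1259]
ee_rot: [-0.435, 3.107, 0.001]
force: [1.0, -0.9, 1.9]
width: 0.006
```

Call:
move_arm --pt "-0.21 -0.06 -0.44 0 0 0" --pt "-0.11 -0.04 -0.44 0 0 0" --pt "0 0 0 0 0 0"

```text
clock: 26.05
position: [0.508, 0.0677, 0.117]
ee_rot: [-0.436, 3.108, 0.001]
force: [0.2, -0.9, 2.1]
width: 0.009
```

Run:
```python
from h import *
st=monitor.observe();print(tipbox(st),st["force"].round(1))
S=imaging.get_image("side");W=imaging.get_image("wrist")
for o in outline_of("side","hatch")[:1]: print(o["p"],o["rect"])
a=cv2.resize(W["color"][60:260,220:420],(395,395));b=cv2.resize(S["color"][150:280,230:360],(395,395),interpolation=2)
cv2.imwrite("pics/w6.png",np.hstack([a,b])[:,:,::-1])
```

```text
[-35.6  -0.4  98. ] [ 0.2 -0.9  2.1]
0.91 [241.7, 194.1, 80.2, 58.1]
```

View pics/w6.png

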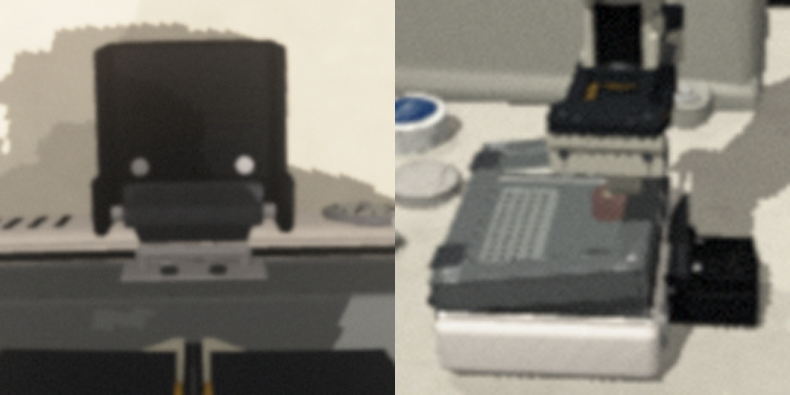

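Hatch nearly shut (~0.12 rad), tip mid-front behind the hook. Press down gently.

Call:
move_arm --pt "-0.2 -0.06 -0.25 0 0 0" --pt "-0.15 -0.04 -0.25 0 0 0" --pt "0 0 0 0 0 0"

```text
clock: 26.5
position: [0.505, 0.0667, 0.1124]
ee_rot: [-0.435, 3.107, 0.001]
force: [1.4, 0.2, 1.0]
width: 0.006
```

Call:
move_arm --pt "-0.05 -0.02 -0.2 0 0 0" --pt "0 0 -0.2 0 0 0" --pt "0 0 0 0 0 0"

```text
clock: 26.8
position: [0.5042, 0.0664, 0.1085]
ee_rot: [-0.435, 3.107, 0.0]
force: [-0.4, 0.2, 4.3]
width: 0.001
```

Call:
move_arm --pt "0 0 -0.2 0 0 0" --pt "0 0 0 0 0 0"

```text
clock: 27.0
position: [0.5038, 0.0663, 0.1066]
ee_rot: [-0.436, 3.108, -0.0]
force: [-2.5, -0.4, 6.7]
width: 0.007
```

Call:
move_arm --pt "0 0 -0.15 0 0 0" --pt "0 0 0 0 0 0"

```text
clock: 27.2
position: [0.5035, 0.0663, 0.1052]
ee_rot: [-0.436, 3.109, -0.001]
force: [-3.5, -1.1, 8.7]
width: 0.006
```

Call:
move_arm --pt "0 0 -0.12 0 0 0" --pt "0 0 0 0 0 0"

```text
clock: 27.4
position: [0.5033, 0.0662, 0.1038]
ee_rot: [-0.436, 3.109, -0.001]
force: [-4.9, -0.6, 7.9]
width: 0.006
```

Call:
move_arm --pt "0 0 -0.12 0 0 0" --pt "0 0 0 0 0 0"

```text
clock: 27.6
position: [0.504, 0.0662, 0.1024]
ee_rot: [-0.435, 3.108, 0.0]
force: [-0.7, 0.3, -0.5]
width: 0.005
```

Call:
move_arm --pt "0 0 -0.1 0 0 0" --pt "0 0 0 0 0 0"

```text
clock: 27.8
position: [0.5045, 0.0663, 0.1015]
ee_rot: [-0.435, 3.107, 0.001]
force: [0.7, 0.6, -0.5]
width: 0.006
```

Force rose to ~9 N then dropped to zero with the tip just above the hatch: it snapped shut and is held. Lift and check.

Call:
move_arm --pt "0 0 0.5 0 0 0" --pt "0 0 2 0 0 0" --pt "0 0 4 0 0 0" --pt "0 0 4 0 0 0" --pt "0 0 5 0 0 0" --pt "1.5 0 5 0 0 0" --pt "1.5 0 2 0 0 0" --pt "0 0 0 0 0 0"

```text
clock: 28.6
position: [0.5366, 0.0669, 0.3282]
ee_rot: [-0.432, 3.101, 0.002]
force: [-0.7, -0.0, -0.8]
width: 0.002
```

Call:
move_arm --pt "0 0 0 0 0 0" --pt "0 0 0 0 0 0" --pt "0 0 0 0 0 0" --pt "0 0 0 0 0 0" --pt "0 0 0 0 0 0" --pt "0 0 0 0 0 0"

```text
clock: 29.2
position: [0.5338, 0.0664, 0.3244]
ee_rot: [-0.435, 3.107, 0.001]
force: [0.4, 0.5, -0.1]
width: 0.001
```

```bash
python3 t.py
python3 - <<'E'
from h import *
S=imaging.get_image("side");W=imaging.get_image("wrist")
a=cv2.resize(W["color"][40:300,170:490],(486,395));b=cv2.resize(S["color"][170:340,230:400],(395,395),interpolation=2)
cv2.imwrite("pics/w7.png",np.hstack([a[:,:400],b])[:,:,::-1])
E
```

```text
[0.5338 0.0664 0.3244] [-11.2  -8.9 305.4] [ 0.4  0.5 -0.1]
0.97 [245.3, 195.4, 78.8, 57.9]
```

View pics/w7.png

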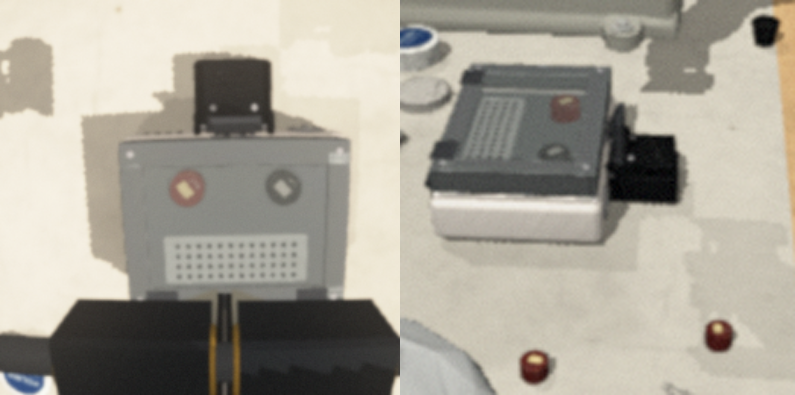

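The hatch stays shut with both specimens visible under the window ((186,187) and (283,187) in the left half). The two look-alikes and the loupe are where they were.

```bash
python3 -c "
from h import *
print(workorder.sign_off())"
```

```text
the job is handed in; nothing more can be done
None
```

The specimen is put away in the dry box, the hatch is shut and latched, and the job is handed in at about 29 s of the 69 s allowed.

- **Latch:** I pressed the paddle in small steps. The hatch let go with only about 3–4 N showing at the wrist, so the paddle was not forced against its stop. The hatch then swung fully open untouched; the side camera agreed with the 1.66 rad model to within a few mm.
- **Specimen:** I took the largest of the three and lowered it into the empty right-hand pocket. It met the pocket floor at the expected height. Before I let go, the push on it peaked at 11 N. The picture afterwards showed it standing flat, with the stored specimen unmoved.
- **Closing:** I guided the hatch down from behind with about 2–3 N and pressed at the front. The force rose to about 9 N, then dropped to zero as the latch caught.
- **Last check:** With the arm well clear, the hatch was still shut about 1.5 s later. Both specimens showed through the window, and the look-alikes and the loupe had not moved. The indenter was not in that last picture.

**Did not fully agree:**
- Halfway through the press, about 3–4 N of sideways force built up at the fingertips. I took it for friction, slid them 3 mm towards the robot and it reversed, but I did not rule out a light touch on the hook.
- My first box-pose fit had large residuals. I replaced it with one taken from a clear overhead view.

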